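Post a used Petri dish through the slot of the discard caddy

ROBOT

A 6-joint arm with a two-finger parallel gripper is mounted at the origin on a cart in front of the work surface, level with it; the furniture and walls round the work are solid. World frame = base frame: x ahead of the robot, y to its left, z up, the work surface at z = 0. Lengths are in m, angles in rad, forces in N, time in s.
With the tool pointing down it reaches from about 0.3 to 0.775 m from the base axis. Payload 14.6 kg.
Tool frame: the origin (TCP) lies midway between the tips of the shut fingers; the grasp point (between the pads) lies 19 mm behind it (ctrl.grip_depth is the z of the grasp point in the tool frame, in m); z points along the fingers, y is the line along which they close (so a half turn about z gives the same grasp; the last joint's range is limited). The gripper opens to 94 mm and grips with 3 to 60 N. Pads are 16 mm wide; open, the fingers measure 119 mm over their backs; the gripper's body (75 mm by 177 mm) begins 78 mm behind the grasp point.
Start: joints at [-1.212, 0.3, 1.521, -0, 1.321, -0.067], TCP at [0.227, -0.501, 0.205] pointing down, gripper open.
Joint ranges: [-3.03, 3.03], [-0.79, 2.21], [0.23, 2.52], [-1.04, 4.18], [0, 3.07], [-2.55, 2.55]. Speed limits (rad/s): [2.22, 2.22, 2.57, 3.14, 3.14, 3.14].

INTERFACE

Orientations are given as [roll, pitch, yaw] about the fixed x, y, z axes, in that order (R = Rz(yaw) Ry(pitch) Rx(roll)).
In Python, from station import ctrl gives the robot as it stands. The module is installed in compiled form; this text tells all that it offers.
- The arm moves only by the tool carry_out, never from a script. Its argument "commands" is a list of rows, each a list of 3 entries, a list of its own where there are three numbers: the closure, from 0 (fully open) to 1 (shut), then the shift along the tool's x, y, z in mm, then the turn, a rotation vector about the tool's x, y, z in rad. In form: [[gripper, [tx, ty, tz], [wx, wy, wz]], ...]. A call has 1 to 10 rows; each row shifts and turns the commanded pose from where the row before left it, along the tool's axes as they then stand; what a row does not reach is not made up. A row lasts 1/8 s, in which the tool goes at most 62.5 mm and 10.7 degrees, less where a joint would pass 70% of its speed; a pose out of reach is approached as far as the arm can. A call with a gripper value outside its range is refused whole. The fingers move at their own pace and stop on an object; "squeeze" is the grip in N (left out, the last holds). Time passes only in rows, so rows that do not move let the fingers close. It gives the time, the measured TCP pose, the force, the opening and the grip force at its end, in the units of the state.
- ctrl.get_obs(): the state, without advancing time (a new reading comes with each control period).
- ctrl.camera(name): name is "scene" or "top" or "wrist"; returns a dict with "img" (400x640x3 uint8, blue, green, red), "camera_matrix" (3x3 intrinsics, pixels), "rvec" (rotation vector, rad) and "tvec" (3), from world to camera coordinates, as OpenCV has them. Camera axes: x right, y down, z forward; pixel columns grow to the right and rows downward; lengths in m; the calibration is good to about 2 mm. A picture is of the moment at which its call begins. There is no depth.
- ctrl.hand_in(): hands the job in; it is judged then, once.
Trained networks look in the newest picture that a camera, given by its name, has taken for a name from the list of things; names that differ only in an ending like _2 or _b are one class to them, and where a whole thing is asked for, a point or a joint stands for the part that bears it (a point fixed in the world has none). Each returns a list of dicts, best first, with "score" (0 to 1); they miss things now and then, are a little off and sometimes report something else, mostly with a low value. They report only what shows in the picture. A call takes as long as a camera call. They do not tell look-alikes from the thing itself.
- ctrl.outline_of(thing, camera): "region" (400x640 bool, what is visible of it).
- ctrl.place_of(thing, camera): "at" ([x, y, z] in m, in world coordinates, good to about 4 mm: a listed point, or the origin of a listed thing).
The state is a dict: "time_s": time; "qpos": joint angles; "joint_vel": joint speeds; "tau": joint torques, N m; "ee_pos": TCP position; "eef_rot": TCP orientation; "force": force on the tool from outside, world axes, zero at the start; "moment": the same for the moment, N m; "grip_width": finger opening in m; "grip_force": force on a finger pad.
Only numpy, scipy, OpenCV 4.12 (cv2) and the standard library are available. Lean on these libraries where they do the work, as an engineer would, in place of code of your own. Each camera call takes 0.05 s, during which the arm holds its last target. There are 200 camera calls.

TASK

A used Petri dish stands leaning in the small metal drain stand. Take it out, turn it edge-on to the narrow slot in the lid of the leaning discard caddy and post it through, so that it drops completely into the caddy. Leave the clean dish, the small box and the bottle on the bench alone.

Things in the scene. Friction and masses are not known exactly. Their poses are not given: they have to be found in the camera images.
- used_dish: closed clear Petri dish, a solid disc 60 mm in diameter and 16 mm thick, about 30 g, leaning in the drain stand. Origin: centre of its underside, the flat face that rests on the stand's back plate; z is the disc's axis and points from that face through the thickness (the dish's centre is 8 mm along z).
- stand: fixed drain stand of bent sheet metal, base 100 x 174 mm, end cheeks at y = +-85 mm reach up to z = 74 mm. Origin: centre of its underside, z up, -x its front, y along its trough. The dish stands in the trough, its top edge leaning 40 degrees from vertical towards the stand's -x, its axis square to y, anywhere within 30 mm of the middle.
- trough (a point): middle of the trough's bottom inner corner, 50 mm above the bench. From it a back plate 4 mm thick rises 26 mm up the slope, leaning 40 degrees from vertical to the stand's -x, and a floor 24 mm wide with a 6 mm lip runs square to it. The dish's rim rests on the floor, its underside on the plate; only the lower 26 mm of that face are covered, the rest of both faces is free to grip.
- caddy: fixed off-white discard caddy with grey lid on a low base with legs: a closed box 74 (x) x 110 (y) x 114 (z) mm, the lid 2 to 3 mm wider. It leans: its z axis, from floor to lid and square to the lid, stands 28 degrees from vertical towards its front (-x); y is level, along the slot. Origin: centre of the underside of its floor. Walls and floor 4 mm thick, inside 66 x 102 mm.
- slot (a point): centre of the slot mouth in the outer face of the lid, 114 mm from the caddy's origin along its z. The slot is 72 mm long (caddy's y) and 23 mm wide (caddy's x) and goes on below the lid as a straight throat, 28 mm deep in all, along the caddy's -z. Below it the box is open: a dish let go with its lower half in the throat slides down by its own weight.
- clean_dish: second Petri dish of the same size, lying flat on the bench; to be left alone. Origin at the centre of its underside.
- cover_box: small white cardboard box 30 x 50 x 14 mm lying on the bench; to be left alone. Origin at the centre of its underside.
- violet_bottle: upright dark violet bottle with white cap, 40 mm in diameter, 88 mm high; to be left alone. Origin at the centre of its underside.
Things that resemble listed ones, but are neither listed nor needed, are in the scene too. Leave any orange look-alike of the used_dish alone.

How it is judged:
On the way:
1. the used dish is lifted out of the stand (distance of used_dish from where it was at the start of the episode above 0.06 m), for 0.2 s.
At the end, for the whole second after the job is handed in: the used dish lies wholly inside the caddy, below the throat (its origin within the caddy's walls and less than 56 mm above the underside of the caddy's floor, along the caddy's own z), at rest (under 30 mm/s) (x of used_dish in the frame of caddy between -0.036 and 0.036 m and y of used_dish in the frame of caddy between -0.053 and 0.053 m and z of used_dish in the frame of caddy between 0 and 0.056 m and linear speed of used_dish below 0.03 m/s); the robot touches nothing.
It fails at once if the clean dish is shifted by more than 30 mm (distance of clean_dish from where it was at the start of the episode above 0.03 m).
It fails at once if the small box is shifted by more than 30 mm (distance of cover_box from where it was at the start of the episode above 0.03 m).
It fails at once if the bottle is shifted by more than 30 mm or knocked over (distance of violet_bottle from where it was at the start of the episode above 0.03 m or angle between violet_bottle's own z axis and vertical above 0.5 rad).
It also fails if it takes over 42 s, if anything falls off the work surface, if the arm or the gripper's body presses on something with over 40 N, if the wrist force passes 120 N, or if a joint passes its speed limit or range.

## Working session

There is one attempt and no reset: what is moved stays moved. The work goes in short steps, Python scripts to look and compute and a tool call to move; the robot and the scene stay as the last step left them, time stands still between calls to the robot, and variables do not carry over. Pictures are saved under pics/ and viewed, at most 10 in all, crops included, and the job is handed in when it is done.

Besides the shell and the picture viewer there is one more tool, called in YAML: its name, and indented under it one key for each argument. carry_out: Moves the arm, as the interface text tells. Its arguments: {"type":"object","properties":{"commands":{"type":"array","items":{"type":"array"}},"squeeze":{"type":"number"}},"required":["commands"]}

```bash
mkdir -p pics
cat > h.py <<'E'
import numpy as np, cv2
from scipy.spatial.transform import Rotation as Rn
from station import ctrl
E
python3 - <<'E'
from h import *
np.set_printoptions(precision=4,suppress=True)
o=ctrl.get_obs(); print(o['time_s'],o['ee_pos'],o['eef_rot'],o['grip_width'],ctrl.grip_depth)
ims=[]
for c in ['scene','top']:
    d=ctrl.camera(c); ims.append(d['img']); cv2.imwrite(f'pics/{c}0.png',d['img'])
    print(c,d['camera_matrix'].tolist(),d['rvec'],d['tvec'])
    for t in ['used_dish','stand','trough','caddy','slot','clean_dish','cover_box','violet_bottle']:
        print(t,[(np.round(r['at'],4).tolist(),round(r['score'],2)) for r in ctrl.place_of(t,c)])
E
```

```text
0.0 [ 0.2271 -0.5006  0.2049] [-3.1404 -0.0001  0.4258] 0.09432833289179092 -0.0188
scene [[505.88916164369675, 0.0, 317.7439130741226], [0.0, 505.88916164369675, 189.86936407793937], [0.0, 0.0, 1.0]] [ 0.518  -2.4423  1.4768] [0.4559 0.2667 1.0643]
used_dish [([0.4129, -0.2703, 0.0006], 0.69), ([0.5739, -0.1936, 0.0007], 0.62), ([0.543, -0.0742, 0.0707], 0.54), ([0.6754, -0.1981, -0.0019], 0.44)]
stand [([0.5353, -0.0433, 0.0026], 0.9)]
trough [([0.5383, -0.048, 0.0485], 0.56)]
caddy [([0.6051, -0.3177, 0.0319], 0.71)]
slot [([0.5748, -0.3588, 0.1321], 0.6)]
clean_dish [([0.3717, -0.1391, 0.0029], 0.74)]
cover_box [([0.395, 0.0392, 0.0013], 0.58)]
violet_bottle []
top [[415.73669268632153, 0.0, 314.0568614335149], [0.0, 415.73669268632153, 201.4147410937583], [0.0, 0.0, 1.0]] [ 2.1284 -2.1496  0.118 ] [-0.1556  0.6143  1.1899]
used_dish [([0.4184, -0.266, -0.0002], 0.88), ([0.5693, -0.1915, 0.0012], 0.75), ([0.5409, -0.0693, 0.072], 0.56), ([0.6739, -0.1906, 0.0012], 0.51)]
stand [([0.5431, -0.0422, -0.0014], 0.64)]
trough [([0.5387, -0.0431, 0.0488], 0.75)]
caddy [([0.6058, -0.3177, 0.0275], 0.67), ([0.5372, -0.0414, 0.0496], 0.66)]
slot [([0.5738, -0.3616, 0.1319], 0.64)]
clean_dish [([0.3714, -0.1367, -0.001], 0.56)]
cover_box [([0.3894, 0.0334, 0.0037], 0.73), ([0.605, -0.3203, 0.0291], 0.6)]
violet_bottle [([0.7822, -0.177, 0.0001], 0.56)]
```

View pics/scene0.png

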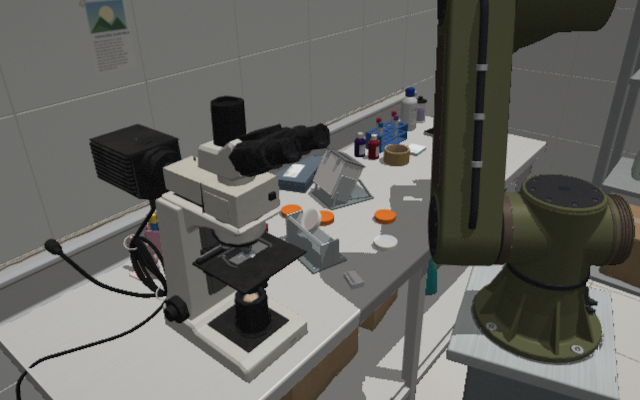

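View pics/top0.png

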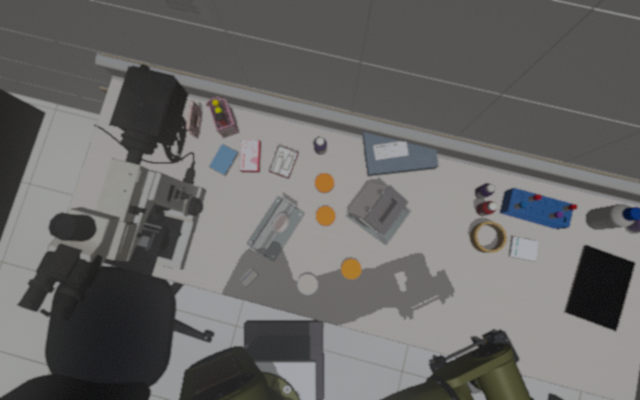

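```bash
cat >> h.py <<'E'
def proj(d,P):
    return cv2.projectPoints(np.asarray(P,float).reshape(-1,1,3),d['rvec'],d['tvec'],d['camera_matrix'],None)[0].reshape(-1,2)
def Rcad(yaw): return Rn.from_euler('z',yaw).as_matrix()@Rn.from_euler('y',-28,degrees=True).as_matrix()
def rect(hx,hy,z): return np.array([[-hx,-hy,z],[hx,-hy,z],[hx,hy,z],[-hx,hy,z]])/1000
def cadlines(p,yaw): # p = slot position
    R=Rcad(yaw); f=lambda L:(L-[0,0,.114])@R.T+p
    return [f(rect(38.5,56.5,114)),f(rect(36,11.5,114)[:, [0,1,2]]*0+rect(11.5,36,114)),f(rect(37,55,0))]
def Rst(yaw): return Rn.from_euler('z',yaw).as_matrix()
def standlines(t,yaw): # t = trough point; trough frame: u up slope, n = face normal (floor dir)
    R=Rst(yaw); s,c=np.sin(np.radians(40)),np.cos(np.radians(40))
    u=np.array([-s,0,c]); n=np.array([c,0,s]); y=np.array([0,1,0])
    f=lambda L:np.array(L)@R.T+t
    return [f([-.083*y,.083*y,.083*y+.026*u,-.083*y+.026*u]),f([-.083*y,.083*y,.083*y+.024*n,-.083*y+.024*n])]
def dishpts(o,z,k=40):
    a=np.linspace(0,2*np.pi,k); e1=np.cross(z,[0,0,1.]);e1/=np.linalg.norm(e1);e2=np.cross(z,e1)
    ring=.03*(np.outer(np.cos(a),e1)+np.outer(np.sin(a),e2))
    return [o+ring,o+ring+.016*z]
def draw(d,polys,roi,s,cols):
    x,y,w,h=roi; im=cv2.resize(d['img'][y:y+h,x:x+w],None,fx=s,fy=s,interpolation=cv2.INTER_CUBIC)
    for P,c in zip(polys,cols):
        q=np.round((proj(d,P)-[x,y]+.5)*s-.5).astype(int); cv2.polylines(im,[q],True,c,1,cv2.LINE_AA)
    return im
E
python3 - <<'E'
from h import *
p=np.array([.574,-.360,.132]); yc=np.radians(53.5)
t=np.array([.5385,-.0455,.049])
s=ctrl.camera('scene'); st=ctrl.outline_of('stand','scene')[0]['region']
tp=ctrl.camera('top'); tt=ctrl.outline_of('stand','top')[0]['region']
# stand direction from top mask
c=cv2.minAreaRect(np.argwhere(tt)[:,::-1].astype(np.float32)); b=cv2.boxPoints(c)
K=tp['camera_matrix'];R=cv2.Rodrigues(tp['rvec'])[0];C=-R.T@tp['tvec']
def on(px,z=0):
    r=R.T@np.linalg.inv(K)@[*px,1]; return C+r*(z-C[2])/r[2]
B=np.array([on(x) for x in b]); print(B.round(3))
for i in range(2):
    v=B[i+1]-B[i]; print(np.linalg.norm(v),np.degrees(np.arctan2(v[1],v[0])))
import sys
np.save('b.npy',B)
L=[np.linalg.norm(B[1]-B[0]),np.linalg.norm(B[2]-B[1])]; v=(B[1]-B[0]) if L[0]>L[1] else B[2]-B[1]
ya=np.arctan2(v[1],v[0])-np.pi/2
if np.cos(ya)<0: ya+=np.pi
print('stand yaw',np.degrees(ya))
poly=cadlines(p,yc)+standlines(t,ya); col=[(0,255,0),(0,255,255),(255,0,255),(255,0,0),(0,0,255)]
a=draw(s,poly,(260,130,130,150),4,col);b=draw(tp,poly,(230,150,190,150),4,col)
a=a[:, :]; 
im=np.zeros((600,800,3),np.uint8); a=cv2.resize(a,(260*1,300)); 
cv2.imwrite('pics/a1.png',draw(s,poly,(270,140,120,140),4,col)); cv2.imwrite('pics/a2.png',b)
E
```

```text
[[ 0.488  0.048  0.   ]
 [ 0.643 -0.053  0.   ]
 [ 0.587 -0.136  0.   ]
 [ 0.434 -0.035  0.   ]]
0.1855579313201993 -33.105558788396216
0.10030909522959952 -123.94681956642951
stand yaw 56.89444121160378
```

View pics/a2.png

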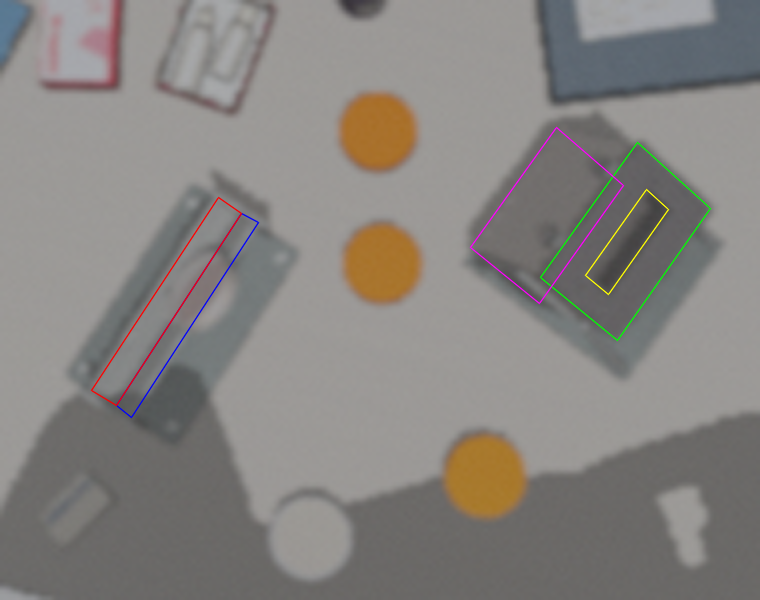

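View pics/a1.png

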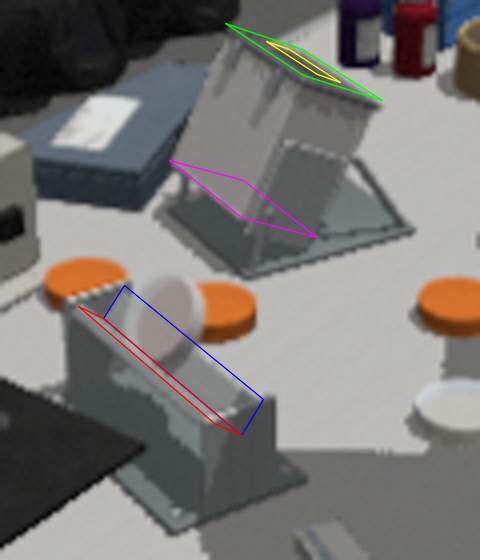

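```bash
cat >> h.py <<'E'
def tool():
    o=ctrl.get_obs(); T=np.eye(4); T[:3,:3]=Rn.from_euler('xyz',o['eef_rot']).as_matrix(); T[:3,3]=o['ee_pos']; return T
def camT(d):
    T=np.eye(4); T[:3,:3]=cv2.Rodrigues(d['rvec'])[0]; T[:3,3]=d['tvec']; return T
def plan(P,R,T0=None,n=None):
    """shift (mm, start-tool axes) and rotvec for going from the present tool pose to (P,R); also row split"""
    T=tool() if T0 is None else T0
    dp=T[:3,:3].T@(P-T[:3,3])*1000; w=Rn.from_matrix(T[:3,:3].T@R).as_rotvec()
    return dp,w
def rows(g,P,R,n,T0=None):
    """n rows; linear in position, constant screw-axis turn"""
    T=tool() if T0 is None else T0
    w=Rn.from_matrix(T[:3,:3].T@R).as_rotvec(); dpw=(P-T[:3,3])*1000/n; out=[]
    for i in range(n):
        Ri=T[:3,:3]@Rn.from_rotvec(w*i/n).as_matrix()
        out.append([g,np.round(Ri.T@dpw,1).tolist(),np.round(w/n,4).tolist()])
    return out
def toolR(yaw,lean): # tool z down the slope, tool y = +n
    s,c=np.sin(np.radians(lean)),np.cos(np.radians(lean)); Z=Rn.from_euler('z',yaw).as_matrix()
    z=Z@[s,0,-c]; y=Z@[c,0,s]; return np.column_stack([np.cross(y,z),y,z])
E
python3 - <<'E'
from h import *
np.set_printoptions(precision=4,suppress=True)
d=ctrl.camera('wrist'); E=camT(d)@tool(); print(d['camera_matrix'][0],np.linalg.inv(E))
Rg=toolR(np.radians(57),40); print(Rg)
# view pose: tool down-ish looking at stand+caddy
P=np.array([.44,-.20,.30]); Rv=toolR(np.radians(57),30)
o=P+0; X=np.linalg.inv(E)
for r in rows(0,P,Rv,16): print(r)
E2=E@np.linalg.inv(np.block([[Rv,P[:,None]],[np.zeros((1,3)),1]]))
d2=dict(rvec=cv2.Rodrigues(E2[:3,:3])[0],tvec=E2[:3,3],camera_matrix=d['camera_matrix'])
print(proj(d2,[[.574,-.36,.132],[.5385,-.0455,.049],[.541,-.07,.07]]))
E
```

```text
[317.8407   0.     321.4924] [[-0.0007 -0.9724 -0.2333  0.0672]
 [ 1.     -0.0008  0.0003 -0.0003]
 [-0.0005 -0.2333  0.9724 -0.1782]
 [ 0.      0.      0.      1.    ]]
[[-0.8387  0.4172  0.3501]
 [ 0.5446  0.6425  0.5391]
 [-0.      0.6428 -0.766 ]]
[0, [19.9, -11.6, -5.9], [-0.0191, 0.0349, -0.1301]]
[0, [21.4, -8.8, -5.4], [-0.0191, 0.0349, -0.1301]]
[0, [22.5, -5.9, -4.8], [-0.0191, 0.0349, -0.1301]]
[0, [23.3, -2.8, -4.0], [-0.0191, 0.0349, -0.1301]]
[0, [23.6, 0.3, -3.2], [-0.0191, 0.0349, -0.1301]]
[0, [23.4, 3.4, -2.4], [-0.0191, 0.0349, -0.1301]]
[0, [22.8, 6.5, -1.5], [-0.0191, 0.0349, -0.1301]]
[0, [21.8, 9.4, -0.6], [-0.0191, 0.0349, -0.1301]]
[0, [20.4, 12.2, 0.4], [-0.0191, 0.0349, -0.1301]]
[0, [18.6, 14.7, 1.3], [-0.0191, 0.0349, -0.1301]]
[0, [16.5, 17.0, 2.2], [-0.0191, 0.0349, -0.1301]]
[0, [14.1, 18.9, 3.1], [-0.0191, 0.0349, -0.1301]]
[0, [11.4, 20.5, 3.9], [-0.0191, 0.0349, -0.1301]]
[0, [8.5, 21.7, 4.7], [-0.0191, 0.0349, -0.1301]]
[0, [5.4, 22.5, 5.4], [-0.0191, 0.0349, -0.1301]]
[0, [2.3, 22.9, 5.9], [-0.0191, 0.0349, -0.1301]]
[[196.4215 374.6572]
 [343.1616 167.3048]
 [340.0932 180.3519]]
```

carry_out:
  commands:
    - [0,[20,-12,-6],[-0.019,0.035,-0.13]]
    - [0,[22,-9,-6],[-0.019,0.035,-0.13]]
    - [0,[23,-6,-5],[-0.019,0.035,-0.13]]
    - [0,[24,-3,-4],[-0.019,0.035,-0.13]]
    - [0,[24,0,-3],[-0.019,0.035,-0.13]]
    - [0,[24,3,-3],[-0.019,0.035,-0.13]]
    - [0,[23,6,-2],[-0.019,0.035,-0.13]]
    - [0,[22,9,-1],[-0.019,0.035,-0.13]]

```text
time_s: 2.15
ee_pos: [0.3338, -0.3462, 0.2553]
eef_rot: [2.878, -0.157, 1.499]
force: [0.1, 0.2, 0.1]
grip_width: 0.094
grip_force: 0.0
```

carry_out:
  commands:
    - [0,[20,12,0],[-0.019,0.035,-0.13]]
    - [0,[19,15,1],[-0.019,0.035,-0.13]]
    - [0,[16,17,2],[-0.019,0.035,-0.13]]
    - [0,[14,19,3],[-0.019,0.035,-0.13]]
    - [0,[11,20,4],[-0.019,0.035,-0.13]]
    - [0,[8,22,5],[-0.019,0.035,-0.13]]
    - [0,[5,22,5],[-0.019,0.035,-0.13]]
    - [0,[2,23,6],[-0.019,0.035,-0.13]]
    - [0,[0,0,0],[0,0,0]]

```text
time_s: 3.28
ee_pos: [0.441, -0.1985, 0.3031]
eef_rot: [2.617, -0.002, 2.566]
force: [0.3, -0.3, -0.1]
grip_width: 0.0941
grip_force: 0.0
```

Run:
```python
from h import *
np.set_printoptions(precision=4,suppress=True)
o=ctrl.get_obs(); print(o['time_s'],o['qpos'],o['ee_pos'],tool()[:3,:3])
d=ctrl.camera('wrist')
for t in ['used_dish','stand','trough','caddy','slot']:
    print(t,[(np.round(r['at'],4).tolist(),round(r['score'],2)) for r in ctrl.place_of(t,'wrist')])
p=np.array([.574,-.360,.132]); yc=np.radians(53.5); t=np.array([.5385,-.0455,.049]); ys=np.radians(57)
n=toolR(ys,40)[:,1]
poly=cadlines(p,yc)+standlines(t,ys)+dishpts(np.array([.542,-.071,.072]),n); col=[(0,255,0),(0,255,255),(255,0,255),(255,0,0),(0,0,255),(0,200,0),(0,255,0)]
cv2.imwrite('pics/w1.png',draw(d,poly,(120,60,400,340),2,col)[:600*2][:, :800][:600] if 0 else cv2.resize(draw(d,poly,(120,40,400,360),2,col),(660,594)))
import pickle; pickle.dump(d,open('w1.pkl','wb'))
```

```text
3.275 [-0.7805  0.1046  1.6127  0.5124  1.5469 -1.8193] [ 0.441  -0.1985  0.3031] [[-0.8386  0.4723  0.2712]
 [ 0.5447  0.7252  0.4211]
 [ 0.0022  0.5009 -0.8655]]
used_dish [([0.5445, -0.0685, 0.0708], 0.76), ([0.6766, -0.1901, 0.0036], 0.7), ([0.5737, -0.1918, -0.0039], 0.69), ([0.4196, -0.2647, 0.0013], 0.65)]
stand [([0.5379, -0.0458, 0.0026], 0.89)]
trough [([0.5399, -0.0452, 0.0509], 0.66)]
caddy [([0.6075, -0.3205, 0.0345], 0.57)]
slot [([0.5787, -0.361, 0.1291], 0.87)]
```

View pics/w1.png

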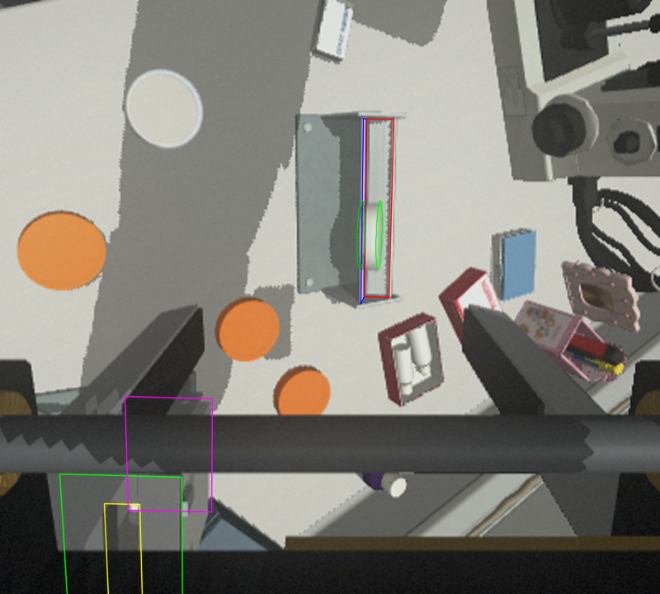

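carry_out:
  commands:
    - [0,[-25,-12,-4],[0,0,0]]
    - [0,[-25,-12,-4],[0,0,0]]
    - [0,[-25,-12,-4],[0,0,0]]
    - [0,[-25,-12,-4],[0,0,0]]
    - [0,[-25,-12,-4],[0,0,0]]
    - [0,[-25,-12,-4],[0,0,0]]
    - [0,[0,0,0],[0,0,0]]

```text
time_s: 4.45
ee_pos: [0.5256, -0.3443, 0.2861]
eef_rot: [2.617, -0.004, 2.563]
force: [-1.0, 0.4, -0.9]
grip_width: 0.0939
grip_force: 0.0
```

Run:
```python
from h import *
np.set_printoptions(precision=4,suppress=True)
o=ctrl.get_obs(); print(o['time_s'],o['qpos'],o['ee_pos'])
d=ctrl.camera('wrist')
for t in ['caddy','slot','trough','used_dish']:
    print(t,[(np.round(r['at'],4).tolist(),round(r['score'],2)) for r in ctrl.place_of(t,'wrist')])
p=np.array([.575,-.360,.131]); yc=np.radians(53.5)
poly=cadlines(p,yc); col=[(0,255,0),(0,255,255),(255,0,255)]
x,y=proj(d,p)[0].astype(int); print(x,y)
x0=max(0,min(x-90,440)); y0=max(0,min(y-75,250))
cv2.imwrite('pics/w2.png',draw(d,poly,(x0,y0,200,150),4,col)); print(x0,y0)
import pickle; pickle.dump(d,open('w2.pkl','wb'))
```

```text
4.45 [-0.849   0.4904  1.1572  0.5045  1.6411 -1.8415] [ 0.5256 -0.3443  0.2861]
caddy [([0.6059, -0.3184, 0.0323], 0.92), ([0.544, -0.0711, 0.0688], 0.66)]
slot [([0.5764, -0.3609, 0.1296], 0.57)]
trough [([0.5384, -0.0472, 0.0509], 0.72)]
used_dish [([0.4194, -0.2655, 0.001], 0.88), ([0.5774, -0.1924, -0.0033], 0.83), ([0.6791, -0.1916, 0.0042], 0.66), ([0.5466, -0.0722, 0.0696], 0.56), ([0.6069, -0.3196, 0.0356], 0.5)]
260 237
170 162
```

View pics/w2.png

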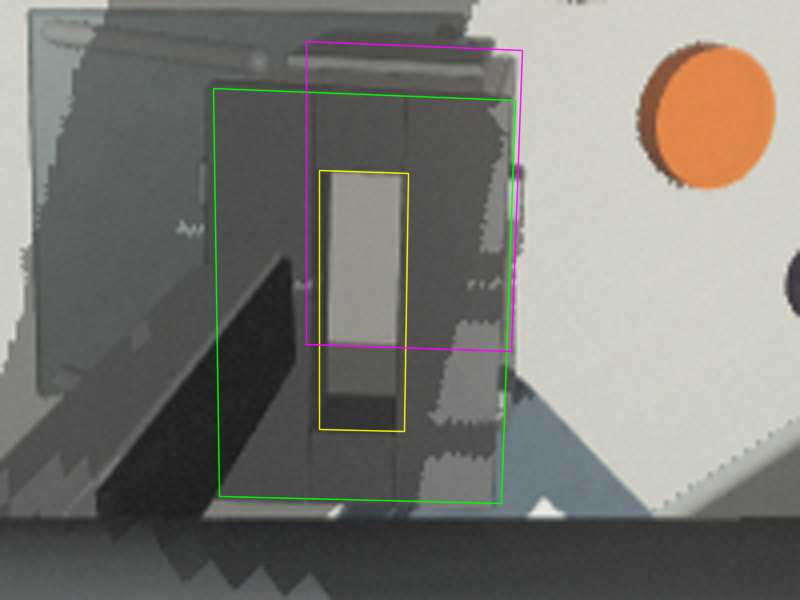

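```bash
cat >> h.py <<'E'
Rg=toolR(np.radians(57),40); ng=Rg[:,1]; ug=-Rg[:,2]
dish=np.array([.543,-.0706,.073])
Pg=dish+.008*ng+.001*ug
yc=np.radians(52.8); Rc=toolR(yc,28); uc=-Rc[:,2]; slot=np.array([.574,-.3613,.131])
E
python3 - <<'E'
from h import *
for r in rows(.45,Pg+.07*ug,Rg,10): print(r)
E
```

```text
[0.45, [13.3, 9.3, 23.4], [-0.0174, -0.0001, -0.0002]]
[0.45, [13.3, 8.9, 23.5], [-0.0174, -0.0001, -0.0002]]
[0.45, [13.3, 8.5, 23.7], [-0.0174, -0.0001, -0.0002]]
[0.45, [13.3, 8.1, 23.8], [-0.0174, -0.0001, -0.0002]]
[0.45, [13.3, 7.7, 24.0], [-0.0174, -0.0001, -0.0002]]
[0.45, [13.3, 7.3, 24.1], [-0.0174, -0.0001, -0.0002]]
[0.45, [13.3, 6.9, 24.2], [-0.0174, -0.0001, -0.0002]]
[0.45, [13.3, 6.5, 24.3], [-0.0174, -0.0001, -0.0002]]
[0.45, [13.3, 6.0, 24.5], [-0.0174, -0.0001, -0.0002]]
[0.45, [13.3, 5.6, 24.6], [-0.0174, -0.0001, -0.0002]]
```

carry_out:
  commands:
    - [0.45,[13.5,9,23.5],[-0.0175,0,0]]
    - [0.45,[13.5,9,23.5],[-0.0175,0,0]]
    - [0.45,[13.5,8.5,23.5],[-0.0175,0,0]]
    - [0.45,[13.5,8,24],[-0.0175,0,0]]
    - [0.45,[13.5,8,24],[-0.0175,0,0]]
    - [0.45,[13,7,24],[-0.0175,0,0]]
    - [0.45,[13,7,24],[-0.0175,0,0]]
    - [0.45,[13,6.5,24.5],[-0.0175,0,0]]
    - [0.45,[13,6,24.5],[-0.0175,0,0]]
    - [0.45,[13,6,24.5],[-0.0175,0,0]]

```text
time_s: 5.95
ee_pos: [0.5222, -0.1035, 0.1326]
eef_rot: [2.441, -0.001, 2.564]
force: [0.4, 0.4, -1.5]
grip_width: 0.0516
grip_force: 0.0
```

carry_out:
  commands:
    - [0.45,[0,0,0],[0,0,0]]

```text
time_s: 6.08
ee_pos: [0.5218, -0.1032, 0.1322]
eef_rot: [2.442, -0.004, 2.566]
force: [-0.9, -0.5, 0.6]
grip_width: 0.0519
grip_force: 0.0
```

Run:
```python
from h import *
np.set_printoptions(precision=4,suppress=True)
o=ctrl.get_obs(); print(o['time_s'],o['qpos'],o['ee_pos'],o['grip_width'])
print(plan(Pg,Rg))
d=ctrl.camera('wrist')
for t in ['trough','used_dish']:
    print(t,[(np.round(r['at'],4).tolist(),round(r['score'],2)) for r in ctrl.place_of(t,'wrist')])
tr=dish-.03*ug; tr-=ng*((tr-[.5395,-.0455,.05])@ng)*0
poly=standlines(np.array([.539,-.046,.05]),np.radians(57))+dishpts(dish,ng); col=[(255,0,0),(0,0,255),(0,200,0),(0,255,0)]
x,y=proj(d,dish)[0].astype(int); print(x,y)
x0=max(0,min(x-100,440)); y0=max(0,min(y-75,250))
cv2.imwrite('pics/w3.png',draw(d,poly,(x0,y0,200,150),4,col))
```

```text
6.075 [-0.6028  0.3446  1.8112  0.7813  1.1531 -1.9887] [ 0.5218 -0.1032  0.1322] 0.05187976027339135
(array([-0.2525, -0.3718, 69.3634]), array([ 0.0016, -0.0029, -0.0021]))
trough [([0.5408, -0.0469, 0.0509], 0.58)]
used_dish [([0.6771, -0.1916, 0.0016], 0.92), ([0.5438, -0.069, 0.0697], 0.73)]
312 209
```

View pics/w3.png

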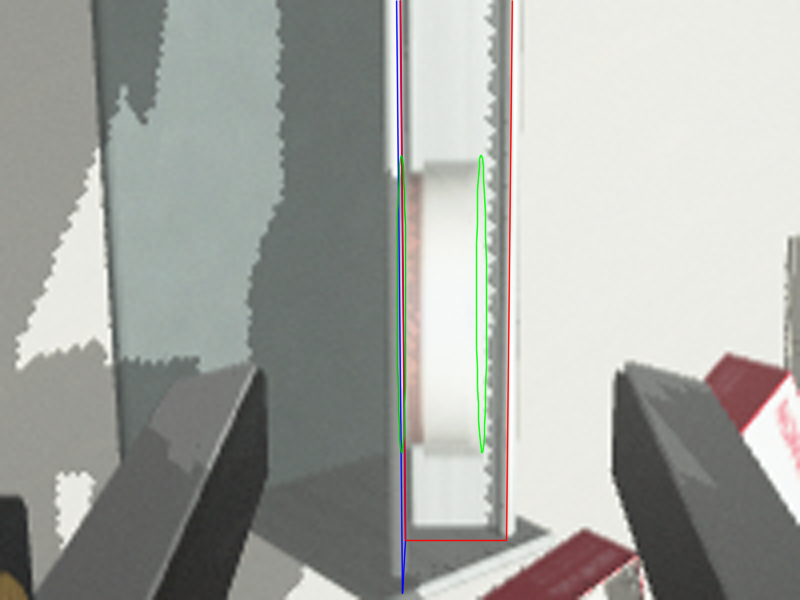

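carry_out:
  commands:
    - [0.45,[0,0,12],[0,0,0]]
    - [0.45,[0,0,12],[0,0,0]]
    - [0.45,[0,0,12],[0,0,0]]
    - [0.45,[0,0,12],[0,0,0]]
    - [0.45,[0,0,12],[0,0,0]]
    - [0.45,[0,0,9],[0,0,0]]
    - [0.45,[0,0,0],[0,0,0]]

```text
time_s: 7.1
ee_pos: [0.5466, -0.0667, 0.0792]
eef_rot: [2.442, -0.003, 2.565]
force: [1.4, 0.5, 0.8]
grip_width: 0.0516
grip_force: 0.0
```

carry_out:
  commands:
    - [1,[0,0,0],[0,0,0]]
    - [1,[0,0,0],[0,0,0]]
    - [1,[0,0,0],[0,0,0]]
    - [1,[0,0,0],[0,0,0]]
    - [1,[0,0,0],[0,0,0]]
  squeeze: 20

```text
time_s: 7.72
ee_pos: [0.547, -0.067, 0.0805]
eef_rot: [2.441, -0.002, 2.565]
force: [1.0, 4.0, 4.1]
grip_width: 0.0156
grip_force: 20.0
```

carry_out:
  commands:
    - [1,[0,0,-8],[0,0,0]]
    - [1,[0,0,-12],[0,0,0]]
    - [1,[0,0,-15],[0,0,0]]
    - [1,[0,0,-20],[0,0,0]]
    - [1,[0,0,-20],[0,0,0]]
    - [1,[0,0,-20],[0,0,0]]
    - [1,[0,0,-10],[0,0,0]]
    - [1,[0,0,0],[0,0,0]]

```text
time_s: 8.72
ee_pos: [0.5099, -0.1244, 0.1603]
eef_rot: [2.442, -0.002, 2.564]
force: [-0.3, -0.1, -0.7]
grip_width: 0.0158
grip_force: 20.0
```

Run:
```python
from h import *
np.set_printoptions(precision=4,suppress=True)
o=ctrl.get_obs(); print(o['time_s'],o['ee_pos'],o['grip_width'],o['grip_force'])
# pre-insert: TCP = dish centre; rim 30mm below. want rim 25 mm above lid
via=np.array([.53,-.27,.27])
T=tool(); R1=Rn.from_matrix(T[:3,:3]); 
Pp=slot+.060*uc
for r in rows(1,via,Rc,8): print(r)
T2=np.eye(4);T2[:3,:3]=Rc;T2[:3,3]=via
for r in rows(1,Pp,Rc,8,T2): print(r)
print(Pp)
```

```text
8.725 [ 0.5099 -0.1244  0.1603] 0.015752242746420845 19.97948795557022
[1, [-12.0, -1.8, -19.4], [0.0263, -0.0052, 0.0073]]
[1, [-12.1, -2.2, -19.3], [0.0263, -0.0052, 0.0073]]
[1, [-12.3, -2.6, -19.2], [0.0263, -0.0052, 0.0073]]
[1, [-12.4, -3.0, -19.1], [0.0263, -0.0052, 0.0073]]
[1, [-12.5, -3.4, -18.9], [0.0263, -0.0052, 0.0073]]
[1, [-12.6, -3.8, -18.8], [0.0263, -0.0052, 0.0073]]
[1, [-12.8, -4.2, -18.6], [0.0263, -0.0052, 0.0073]]
[1, [-12.9, -4.6, -18.4], [0.0263, -0.0052, 0.0073]]
[1, [-11.3, -13.2, 5.1], [0.0, 0.0, 0.0]]
[1, [-11.3, -13.2, 5.1], [0.0, 0.0, 0.0]]
[1, [-11.3, -13.2, 5.1], [0.0, 0.0, 0.0]]
[1, [-11.3, -13.2, 5.1], [0.0, 0.0, 0.0]]
[1, [-11.3, -13.2, 5.1], [0.0, 0.0, 0.0]]
[1, [-11.3, -13.2, 5.1], [0.0, 0.0, 0.0]]
[1, [-11.3, -13.2, 5.1], [0.0, 0.0, 0.0]]
[1, [-11.3, -13.2, 5.1], [0.0, 0.0, 0.0]]
[ 0.557  -0.3837  0.184 ]
```

carry_out:
  commands:
    - [1,[-12,-2,-19.5],[0.0263,-0.005,0.007]]
    - [1,[-12,-2,-19],[0.0263,-0.005,0.007]]
    - [1,[-12,-2.5,-19],[0.0263,-0.005,0.007]]
    - [1,[-12.5,-3,-19],[0.0263,-0.005,0.007]]
    - [1,[-12.5,-3.5,-19],[0.0263,-0.005,0.007]]
    - [1,[-12.5,-4,-19],[0.0263,-0.005,0.007]]
    - [1,[-13,-4,-18.5],[0.0263,-0.005,0.007]]
    - [1,[-13,-4.5,-18.5],[0.0263,-0.005,0.007]]

```text
time_s: 9.72
ee_pos: [0.5307, -0.2694, 0.2692]
eef_rot: [2.653, -0.002, 2.496]
force: [0.9, -0.2, 0.5]
grip_width: 0.016
grip_force: 20.0
```

carry_out:
  commands:
    - [1,[-11.5,-13,5],[0,0,0]]
    - [1,[-11.5,-13,5],[0,0,0]]
    - [1,[-11.5,-13,5],[0,0,0]]
    - [1,[-11.5,-13,5],[0,0,0]]
    - [1,[-11,-13,5],[0,0,0]]
    - [1,[-11,-13,5],[0,0,0]]
    - [1,[-11,-13,5],[0,0,0]]
    - [1,[-11,-13,5],[0,0,0]]
    - [1,[0,0,0],[0,0,0]]
    - [1,[0,0,0],[0,0,0]]

```text
time_s: 10.98
ee_pos: [0.5584, -0.3816, 0.1858]
eef_rot: [2.652, -0.0, 2.496]
force: [0.5, -0.1, -0.3]
grip_width: 0.0159
grip_force: 20.0
```

Run:
```python
from h import *
np.set_printoptions(precision=4,suppress=True)
o=ctrl.get_obs(); print(o['time_s'],o['qpos'],o['ee_pos'],o['grip_width'],o['grip_force'])
print(plan(slot+.06*uc,Rc))
T=tool(); c=T[:3,3]-.008*T[:3,1]-.001*(-T[:3,2])
d=ctrl.camera('wrist'); e=ctrl.camera('scene')
poly=cadlines(slot,yc)+dishpts(c,T[:3,1]); col=[(0,255,0),(0,255,255),(255,0,255),(255,0,0),(0,0,255)]
x,y=proj(d,slot)[0].astype(int); print(x,y)
x0=max(0,min(x-60,440)); y0=max(0,min(y-60,250))
A=draw(d,poly,(x0,y0,130,150),4,col)[:600,:480]
x,y=proj(e,slot)[0].astype(int)
B=draw(e,poly,(x-35,y-60,80,120),4,col)
B=cv2.copyMakeBorder(B,0,600-B.shape[0],0,0,cv2.BORDER_CONSTANT)[:,:320]
A=cv2.copyMakeBorder(A,0,600-A.shape[0],0,0,cv2.BORDER_CONSTANT)
cv2.imwrite('pics/w4.png',np.hstack([A,B]))
```

```text
10.975 [-0.8404  0.6403  1.1485  0.4819  1.4686 -1.8439] [ 0.5584 -0.3816  0.1858] 0.01591630613500064 19.97956931591034
(array([-0.0963, -3.1253,  0.3802]), array([ 0.0006, -0.0018,  0.0031]))
318 212
```

View pics/w4.png

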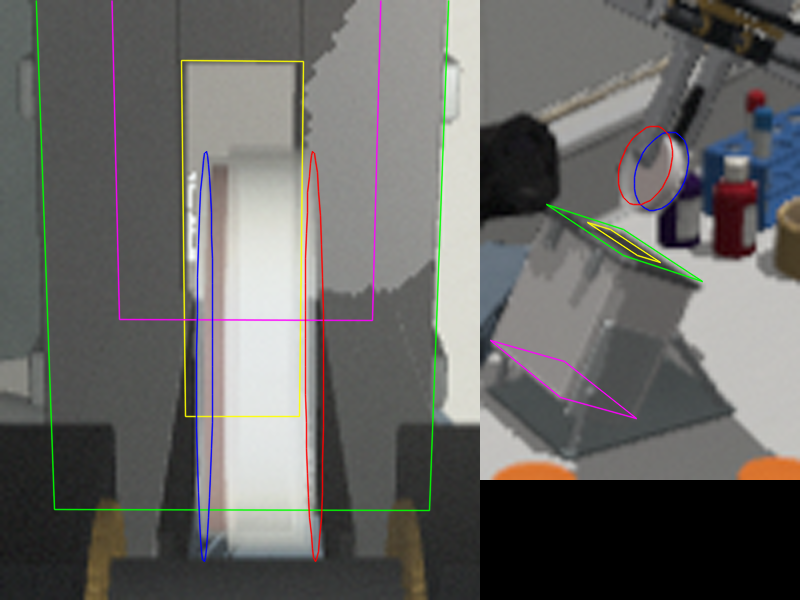

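carry_out:
  commands:
    - [1,[0,-3.5,0],[0,0,0.003]]
    - [1,[0,0,0],[0,0,0]]
    - [1,[0,0,8],[0,0,0]]
    - [1,[0,0,8],[0,0,0]]
    - [1,[0,0,8],[0,0,0]]
    - [1,[0,0,5],[0,0,0]]
    - [1,[0,0,0],[0,0,0]]

```text
time_s: 11.95
ee_pos: [0.5647, -0.373, 0.1578]
eef_rot: [2.652, -0.003, 2.493]
force: [-0.6, -0.5, -0.4]
grip_width: 0.016
grip_force: 20.0
```

carry_out:
  commands:
    - [1,[0,0,4],[0,0,0]]
    - [1,[0,0,3],[0,0,0]]
    - [1,[0,0,3],[0,0,0]]
    - [1,[0,0,0],[0,0,0]]

```text
time_s: 12.45
ee_pos: [0.5675, -0.3694, 0.1491]
eef_rot: [2.652, -0.002, 2.493]
force: [0.7, 0.0, -0.1]
grip_width: 0.0156
grip_force: 20.0
```

Run:
```python
from h import *
np.set_printoptions(precision=4,suppress=True)
o=ctrl.get_obs(); print(o['time_s'],o['force'],o['moment'],o['grip_width'])
print(plan(slot,Rc))
```

```text
12.45 [ 0.6549  0.0046 -0.0794] [-0.1428 -0.0039  0.0365] 0.01562054081390811
(array([-0.3351,  0.6757, 20.9026]), array([ 0.0006, -0.0025, -0.0003]))
```

carry_out:
  commands:
    - [1,[0,0,4],[0,0,0]]
    - [1,[0,0,4],[0,0,0]]
    - [1,[0,0,4],[0,0,0]]
    - [1,[0,0,3],[0,0,0]]
    - [1,[0,0,3],[0,0,0]]
    - [1,[0,0,0],[0,0,0]]

```text
time_s: 13.2
ee_pos: [0.5726, -0.3627, 0.1333]
eef_rot: [2.652, -0.002, 2.493]
force: [-1.1, -0.4, -0.9]
grip_width: 0.0155
grip_force: 20.0
```

No contact force; releasing with a moderate opening.

carry_out:
  commands:
    - [0.6,[0,0,0],[0,0,0]]
    - [0.6,[0,0,0],[0,0,0]]
    - [0.6,[0,0,0],[0,0,0]]
    - [0.6,[0,0,0],[0,0,0]]
    - [0.6,[0,0,-10],[0,0,0]]
    - [0.6,[0,0,-20],[0,0,0]]
    - [0.6,[0,0,-30],[0,0,0]]
    - [0.6,[0,0,-30],[0,0,0]]
    - [0.6,[0,0,0],[0,0,0]]
    - [0.6,[0,0,0],[0,0,0]]

```text
time_s: 14.45
ee_pos: [0.547, -0.3965, 0.2126]
eef_rot: [2.652, -0.002, 2.493]
force: [0.1, 0.0, 0.3]
grip_width: 0.0377
grip_force: 0.0
```

Run:
```python
from h import *
np.set_printoptions(precision=4,suppress=True)
o=ctrl.get_obs(); print(o['time_s'],o['ee_pos'],o['force'])
d=ctrl.camera('wrist'); e=ctrl.camera('scene')
for c in ['wrist','scene']:
  print(c,[(np.round(r['at'],4).tolist(),round(r['score'],2)) for r in ctrl.place_of('used_dish',c)])
x,y=proj(d,slot)[0].astype(int); A=draw(d,[],(max(0,x-60),max(0,min(y-75,250)),120,150),4,[])
x,y=proj(e,slot)[0].astype(int); B=draw(e,[],(x-35,y-60,80,120),4,[])
A,B=[cv2.copyMakeBorder(i,0,600-i.shape[0],0,0,cv2.BORDER_CONSTANT) for i in (A,B)]
cv2.imwrite('pics/w5.png',np.hstack([A,B]))
```

```text
14.45 [ 0.547  -0.3965  0.2126] [0.0885 0.0066 0.3432]
wrist [([0.5736, -0.1911, -0.0025], 0.91), ([0.6765, -0.191, 0.0033], 0.89)]
scene [([0.5764, -0.1942, -0.0034], 0.62), ([0.4129, -0.2711, 0.0018], 0.5), ([0.6734, -0.1951, 0.0001], 0.42)]
```

View pics/w5.png

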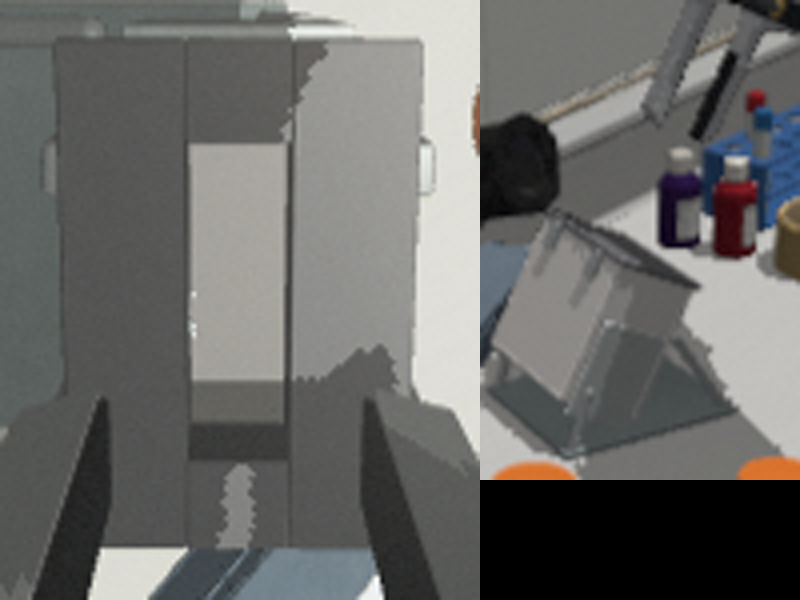

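The picture shows the slot clear (crop x 190–288, y 145–460), with no dish in the throat, on the lid or in the gripper. It has dropped in.

carry_out:
  commands:
    - [0.6,[0,0,-20],[0,0,0]]
    - [0.6,[0,0,0],[0,0,0]]
    - [0.6,[0,0,0],[0,0,0]]
    - [0.6,[0,0,0],[0,0,0]]
    - [0.6,[0,0,0],[0,0,0]]
    - [0.6,[0,0,0],[0,0,0]]

```text
time_s: 15.4
ee_pos: [0.5415, -0.404, 0.2304]
eef_rot: [2.652, -0.002, 2.493]
force: [0.2, 1.2, -0.2]
grip_width: 0.0373
grip_force: 0.0
```

```bash
python3 -c "
from station import ctrl
print(ctrl.hand_in())"
```

```text
the job is handed in; nothing more can be done
None
```

I posted the used dish through the slot and handed the job in at about 15 s of the 42 s allowed; the last pictures showed the throat empty and the gripper clear, and the hand-in returned no verdict.

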